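Lock the last lid screw of the pump's control box

TASK

Three of the four quarter-turn screws on the lid of the filling pump's control box are home and one still stands up out of its corner. Take the wide flat-blade screwdriver out of the wooden block, seat it in that screw's slot and, pressing down, turn the screw clockwise a quarter turn until it is fully home. Then stand the screwdriver back in its own hole in the block, pushed right down, let go of it, and leave the other screws and the things on the bench as they are.

Things in the scene. Friction and masses are not known exactly. Their poses are not given: they have to be found in the camera images.
- driver_grip (a point): Point to grasp, on the axis of the screwdriver's black handle. z runs up the driver, x along the wide side of handle and blade, y across the handle's two flat faces (28 mm apart along y, 34 mm wide along x, flat from 26 mm above to 42 mm below). Handle top 31 mm above this point; its round shoulder (29 mm across) 60 mm below; the blade's tip 135 mm below. Upright at the start. 0.14 kg.
- driver_tip (a point): Middle of the blade's lower edge, 135 mm below driver_grip, same axes. The steel blade is 12 mm wide along x and 2.4 mm thick along y, smooth (friction about 0.15); above it a round shank, 9 mm thick, up to the shoulder.
- block_hole (a point): Middle of the mouth of the screwdriver's hole, on top of the fixed wooden block. Hole round, 18 mm wide, 79 mm deep; the handle's shoulder rests on its rim (driver_grip 60 mm above this point). The block, 85 mm high, reaches from here 22 mm to +x, 106 mm to -x, 26 mm to either side; a slim cross-point driver is fixed in it 85 mm to -x, its top 69 mm above the block.
- slot_a (a point): Middle of the slot's floor in the screw that stands up, in a round steel head 26 mm across and 7 mm high; moves down with it. z up, x along the slot (both ends alike). The slot is 15 mm long, 4.4 mm wide, 5 mm deep, bevelled to 18 x 7.4 mm at its mouth.
- screw_a (a joint): Opening of that screw, rad: 1.3 to 1.57 at the start (about 6 mm up, slot across those of the others), 0 = home at its stop. Clockwise from above lowers it and draws the head down 3.8 mm a radian; the blade must stay pressed and follow or it climbs out. Stiff (0.1 N m), stays where left; 8 to 20 N of push seats the blade without turning it. With play the driver turns 0.2 to 0.3 rad more than it.
- screw_b (a joint): Joint of one of the three other lid screws, all alike and already home: 0 (up to 0.05) = home; they must stay home.
- screw_c (a joint): Joint of one of the three other lid screws, all alike and already home: 0 (up to 0.05) = home; they must stay home.
- screw_d (a joint): Joint of one of the three other lid screws, all alike and already home: 0 (up to 0.05) = home; they must stay home.
- control_box: Fixed grey box with a white lid and three black blanked cable glands on its -x face, on a steel foot plate (82 x 152 mm). Origin under its middle, z up, y along its longer side. Case 80 x 130 mm, lid top at 74 mm. The four screws sit in open pockets at the lid's corners, 26 mm (x) and 51 mm (y) from the middle; which corner has the open one differs.
- tape_spare: Loose roll of tape lying on the bench, 92 mm wide, 48 mm high; leave it.
- funnel: Loose funnel standing mouth down, 120 mm wide, 114 mm high; leave it.
- tint_green: Loose slim plastic bottle, 40 mm wide, 166 mm high; leave it.
Things that resemble listed ones, but are neither listed nor needed, are in the scene too. Of the things that look like the part that bears driver_grip, the larger one is meant.

How it is judged:
By the outcome, as a careful person would: the job done as asked, in the order asked, and still so for the second after the job is handed in, with the robot touching nothing.
It also fails if it takes over 45 s, if anything falls off the work surface, if the arm or the gripper's body presses on something with over 40 N, if the wrist force passes 120 N, or if a joint passes its speed limit or range.

ROBOT

A 6-joint arm with a two-finger parallel gripper is mounted at the origin on the work surface; the furniture and walls round the work are solid. World frame = base frame: x ahead of the robot, y to its left, z up, the work surface at z = 0. Lengths are in m, angles in rad, forces in N, time in s.
With the tool pointing down it reaches from about 0.35 to 0.975 m from the base axis. Payload 17.4 kg.
Tool frame: the origin (TCP) lies midway between the tips of the shut fingers; the grasp point (between the pads) lies 19 mm behind it; z points along the fingers, y is the line along which they close (so a half turn about z gives the same grasp; the last joint's range is limited). The gripper opens to 85 mm and grips with 20 to 120 N. Pads are 22 mm wide; open, the fingers measure 114 mm over their backs; the gripper's body (76 mm by 85 mm) begins 54 mm behind the grasp point. The pads swing forward as they close: fully open they stand 13 mm farther back than shut.
Start: joints at [1.268, 0.116, 1.442, -0, 1.584, -0.038], TCP at [0.177, 0.651, 0.231] pointing down, gripper open.
Joint ranges: [-2.83, 2.83], [-0.83, 2.19], [0.07, 2.5], [-1.14, 4.28], [0.01, 3], [-2.97, 2.97]. Speed limits (rad/s): [1.89, 1.89, 2.22, 3.14, 3.14, 3.14].

INTERFACE

Orientations are given as a unit quaternion [x, y, z, w].
In Python, from workcell import manip gives the robot as it stands.
- The arm moves only by the tool apply_moves, never from a script. Its argument "steps" is one flat list of numbers, 7 for each row, row after row: the finger opening in m, from 0 to 0.0854, then the shift along the world's x, y, z in m, then the turn, a rotation vector about the world's x, y, z in rad. A call has 1 to 12 rows; each row is the pose to reach, as a shift and turn from the pose commanded when the call began; what a row does not reach only later rows make up. A row lasts 1/10 s, in which the tool goes at most 50 mm and 8.59 degrees, less where a joint would pass 70% of its speed; a pose out of reach is approached as far as the arm can. A call with a gripper value outside its range is refused whole. The fingers move at their own pace and stop on an object; "grip_force" is the grip in N (left out, the last holds). Time passes only in rows, so rows that repeat a pose let the fingers close. It gives the time, the measured TCP pose, the force, the opening and the grip force at its end, in the units of the state.
- manip.read_state(): the state, without advancing time (a new reading comes with each control period).
- manip.grab_frame(name): name is "scene" or "top" or "wrist"; returns a dict with "image" (420x560x3 uint8, red, green, blue), "K" (3x3 intrinsics, pixels), "origin" and "rotation" of the camera in the world. Camera axes: x right, y up, looking along -z (the intrinsics and any distortion apply to the point x, -y, -z); pixel columns grow to the right and rows downward; lengths in m; the calibration is good to about 2 mm. The wrist camera is an equidistant fisheye: a pixel r from the principal point sees the ray r / f radians off the axis. A picture is of the moment at which its call begins. There is no depth.
- manip.job_done(): hands the job in; it is judged then, once.
Trained networks look in a picture, given as the dict that the camera call returned (one of the last four; its "shot" number tells which), for a name from the list of things; names that differ only in an ending like _2 or _b are one class to them, and where a whole thing is asked for, a point or a joint stands for the part that bears it (a point fixed in the world has none). Each returns a list of dicts, best first, with "conf" (0 to 1); they miss things now and then, are a little off and sometimes report something else, mostly with a low value. They report only what shows in the picture. A call takes as long as a camera call. They do not tell look-alikes from the thing itself.
- manip.boxes_of(target, picture): "location" ([column, row] in pixels, amid what is visible of it).
- manip.cut_out(target, picture): "pixels" (420x560 bool, what is visible of it) and "location" ([column, row] in pixels, amid what is visible of it).
- manip.place_of(target, picture): "location" ([column, row] in pixels: a listed point, or the origin of a listed thing).
The state is a dict: "time_s": time; "joint_positions": joint angles; "joint_vel": joint speeds; "joint_efforts": joint torques, N m; "eef_pos": TCP position; "tool_rot": TCP orientation; "ft_force": force on the tool from outside, world axes, zero at the start; "wrist_torque": the same for the moment, N m; "opening": opening from 0.0 (shut) to 1.0 (fully open); "finger_force": force on a finger pad.
Only numpy, scipy, OpenCV 4.12 (cv2) and the standard library are available. Lean on these libraries where they do the work, as an engineer would, in place of code of your own. Each camera call takes 0.05 s, during which the arm holds its last target. There are 200 camera calls.

## Working session

There is one attempt and no reset: what is moved stays moved. The work goes in short steps, Python scripts to look and compute and a tool call to move; the robot and the scene stay as the last step left them, time stands still between calls to the robot, and variables do not carry over. Pictures are saved under pics/ and viewed, at most 10 in all, crops included, and the job is handed in when it is done.

Besides the shell and the picture viewer there is one more tool, called after ">>>" as name(argument=value, ...) on one line, values as JSON. apply_moves: Moves the arm, as the interface text tells. Its arguments: {"type":"object","properties":{"steps":{"type":"array"},"grip_force":{"type":"number"}},"required":["steps"]}

```bash
mkdir -p pics
cat > h.py <<'E'
import numpy as np, cv2
from workcell import manip
def ray(f,px):
    K=np.array(f["K"]);u=(px[0]-K[0,2])/K[0,0];v=(px[1]-K[1,2])/K[1,1]
    d=np.array([u,-v,-1.0]);return np.array(f["origin"]),np.array(f["rotation"])@d
def fray(f,px):
    K=np.array(f["K"]);u=(px[0]-K[0,2])/K[0,0];v=(px[1]-K[1,2])/K[1,1]
    r=np.hypot(u,v);s=np.sin(r)/max(r,1e-9)
    return np.array(f["origin"]),np.array(f["rotation"])@np.array([u*s,-v*s,-np.cos(r)])
def onz(o,d,z): return o+d*(z-o[2])/d[2]
def tri(rs):
    A=0;b=0
    for o,d in rs:
        d=d/np.linalg.norm(d);P=np.eye(3)-np.outer(d,d);A=A+P;b=b+P@o
    x=np.linalg.solve(A,b)
    return x,[np.linalg.norm((np.eye(3)-np.outer(d,d)/(d@d))@(x-o)) for o,d in rs]
def proj(f,p,fish=False):
    K=np.array(f["K"]);c=np.array(f["rotation"]).T@(np.array(p)-f["origin"]);x,y,z=c[0],-c[1],-c[2]
    if fish:
        r=np.hypot(x,y);t=np.arctan2(r,z);x,y,z=x/r*t,y/r*t,1
    return np.array([K[0,0]*x/z+K[0,2],K[1,1]*y/z+K[1,2]])
def save(f,n): cv2.imwrite("pics/"+n+".png",np.array(f["image"])[:,:,::-1])
E
cat > a.py <<'E'
from h import *
F={n:manip.grab_frame(n) for n in("scene","top","wrist")}
for n,f in F.items():
    save(f,n+"0")
    print(n,np.round(f["origin"],3),np.round(f["K"],1).tolist(), np.round(f["rotation"],2).tolist())
    for t in("driver_grip","block_hole","slot_a","control_box","funnel","tape_spare","tint_green"):
        print(t,[(np.round(r["location"]).tolist(),round(r["conf"],2)) for r in manip.place_of(t,f)][:5])
im=np.hstack([np.array(F["scene"]["image"]),np.array(F["top"]["image"])])[:,:,::-1]
E
python3 a.py
```

```text
scene [1.416 0.131 0.871] [[500.7, 0.0, 286.3], [0.0, 500.7, 206.5], [0.0, 0.0, 1.0]] [0.27, 0.29, 0.69, 0.61]
driver_grip [([294.0, 150.0], 0.93), ([139.0, 261.0], 0.73)]
block_hole [([287.0, 166.0], 0.59), ([235.0, 198.0], 0.51)]
slot_a [([378.0, 176.0], 0.66), ([288.0, 167.0], 0.66)]
control_box [([357.0, 206.0], 0.8), ([290.0, 152.0], 0.19)]
funnel [([193.0, 245.0], 0.65)]
tape_spare [([237.0, 202.0], 0.84)]
tint_green [([391.0, 255.0], 0.9), ([381.0, 176.0], 0.69)]
top [0.517 0.02  1.399] [[490.3, 0.0, 270.5], [0.0, 490.3, 212.7], [0.0, 0.0, 1.0]] [0.03, -0.02, -0.7, 0.72]
driver_grip [([368.0, 149.0], 0.7), ([268.0, 284.0], 0.43), ([268.0, 282.0], 0.26)]
block_hole [([264.0, 281.0], 0.89)]
slot_a [([180.0, 279.0], 0.56)]
control_box [([204.0, 270.0], 0.69)]
funnel [([342.0, 207.0], 0.63)]
tape_spare [([312.0, 263.0], 0.71)]
tint_green [([177.0, 216.0], 0.69)]
wrist [0.106 0.672 0.374] [[325.2, 0.0, 279.6], [0.0, 325.2, 208.4], [0.0, 0.0, 1.0]] [-0.12, -0.09, 0.6, 0.79]
driver_grip []
block_hole [([12.0, 397.0], 0.76)]
slot_a []
control_box [([96.0, 377.0], 0.65)]
funnel []
tape_spare [([13.0, 386.0], 0.54)]
tint_green []
```

```bash
sed -i 's/np.array(f\["rotation"\])/RR(f)/g; 2a from scipy.spatial.transform import Rotation\ndef RR(f): return Rotation.from_quat(f["rotation"]).as_matrix()' h.py
cat > b.py <<'E'
from h import *
s=manip.grab_frame("scene");t=manip.grab_frame("top")
for n,a,b in(("driver",(294,150),(268,284)),("small?",(139,261),(368,149)),("hole",(287,166),(264,281)),("slot",(378,176),(180,279)),("box",(357,206),(204,270)),("tape",(237,202),(312,263)),("funnel",(193,245),(342,207)),("tint",(391,255),(177,216)),):
    x,e=tri([ray(s,a),ray(t,b)]);print(n,x.round(3),np.round(e,3))
c=np.array(t["image"])[190:310,140:300];cv2.imwrite("pics/tc.png",cv2.resize(c,None,fx=5,fy=5,interpolation=2)[:,:,::-1])
E
python3 b.py
```

```text
driver [0.423 0.04  0.138] [0.008 0.008]
small? [ 0.787 -0.226  0.1  ] [0.001 0.001]
hole [0.429 0.038 0.092] [0.006 0.006]
slot [0.427 0.264 0.084] [0.003 0.003]
box [ 0.448  0.217 -0.005] [0.001 0.001]
tape [ 0.476 -0.091 -0.003] [0. 0.]
funnel [ 0.638 -0.17  -0.004] [0.003 0.003]
tint [ 0.6    0.301 -0.012] [0. 0.]
```

View pics/scene0.png

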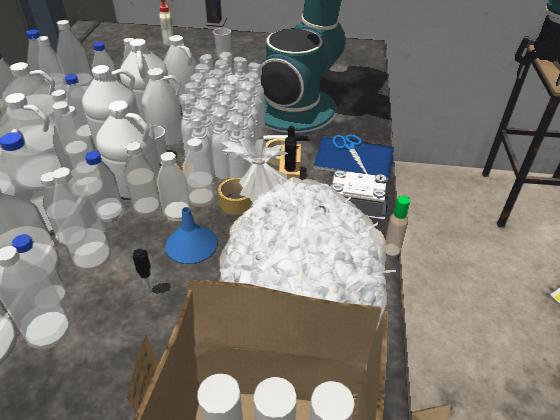

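View pics/tc.png

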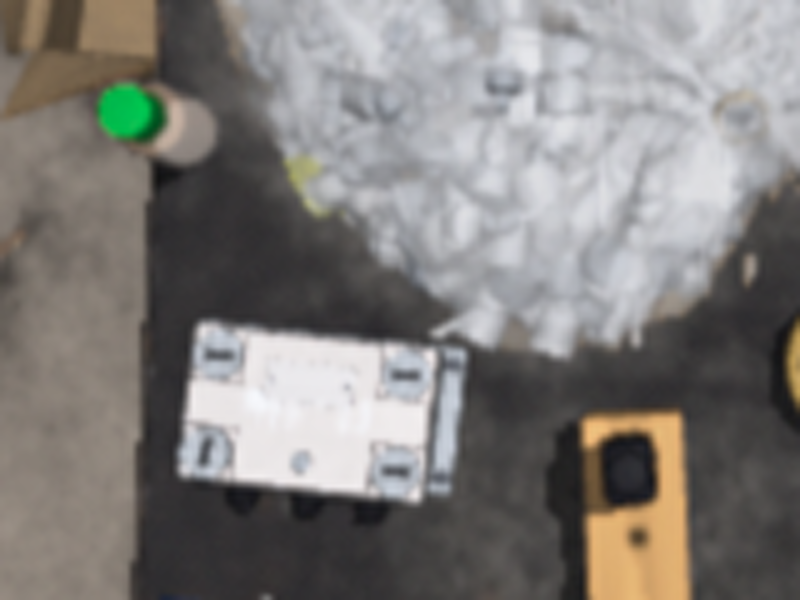

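The scene view shows the candidate drivers: the large black handle in the block (291,148), the smaller one standing loose (140,262), and the slim cross-point driver further back in the block. I choose the one in the block: it is larger, and it sits in the described hole. The crop shows the open screw at the lid's -x/+y corner, crop (210,450), with its slot across those of the others. The driver's handle is at crop (628,468).

```bash
cat > c.py <<'E'
from h import *
t=manip.grab_frame("top")
def P(x,y,z): return onz(*ray(t,(140+x/5,190+y/5)),z)
for n,p,z in(("lid",[(200,322),(440,348),(418,500),(180,475)],.074),("screws",[(220,355),(407,375),(397,471),(208,450)],.078),("blk",[(582,412),(684,412),(692,600),(590,600)],.085),("handle",[(603,440),(652,432),(657,500),(607,505)],.176),("tint",[(175,130)],.08)):
    print(n,[P(*q,z).round(3)[:2].tolist() for q in p])
st=manip.read_state();R=Rotation.from_quat(st["tool_rot"]).as_matrix();print(R.round(3),st["time_s"],st["opening"])
w=manip.grab_frame("wrist");print("cam in tool",(R.T@(np.array(w["origin"])-st["eef_pos"])).round(3),(R.T@RR(w)).round(2))
E
python3 c.py
```

```text
lid [[0.492, 0.272], [0.481, 0.142], [0.4, 0.151], [0.409, 0.279]]
screws [[0.474, 0.26], [0.466, 0.159], [0.415, 0.162], [0.424, 0.264]]
blk [[0.45, 0.064], [0.451, 0.01], [0.352, 0.003], [0.351, 0.057]]
handle [[0.441, 0.05], [0.445, 0.026], [0.412, 0.023], [0.409, 0.047]]
tint [[0.595, 0.288]]
[[-0.965  0.262 -0.   ]
 [ 0.262  0.965 -0.   ]
 [ 0.    -0.    -1.   ]] 1.35 1.0013521903367617
cam in tool [ 0.074  0.001 -0.143] [[ 0.    0.96  0.29]
 [ 1.    0.   -0.  ]
 [-0.    0.29 -0.96]]
```

>>> apply_moves(steps=[0.0854,0.02,-0.05,0.01,0,0,0.05,0.0854,0.04,-0.1,0.02,0,0,0.1,0.0854,0.06,-0.15,0.03,0,0,0.15,0.0854,0.08,-0.2,0.04,0,0,0.2,0.0854,0.1,-0.25,0.04,0,0,0.25,0.0854,0.12,-0.3,0.04,0,0,0.3,0.0854,0.14,-0.35,0.04,0,0,0.35,0.0854,0.16,-0.4,0.04,0,0,0.35,0.0854,0.18,-0.45,0.04,0,0,0.35,0.0854,0.2,-0.5,0.04,0,0,0.35,0.0854,0.225,-0.55,0.04,0,0,0.35,0.0854,0.25,-0.6,0.04,0,0,0.35])

```text
time_s: 2.6
eef_pos: [0.4036, 0.0978, 0.2718]
tool_rot: [-0.043, 0.999, 0.0, 0.001]
ft_force: [0.7, 1.0, 0.8]
opening: 1.0
finger_force: 0.0
```

>>> apply_moves(steps=[0.0854,0,-0.01,0,0,0,0,0.0854,0,-0.01,0,0,0,0,0.0854,0,-0.01,0,0,0,0])

```text
time_s: 2.9
eef_pos: [0.4033, 0.0904, 0.2714]
tool_rot: [-0.043, 0.999, 0.0, 0.0]
ft_force: [-0.4, -0.4, 0.7]
opening: 0.995
finger_force: 0.0
```

```bash
cat > d.py <<'E'
from h import *
st=manip.read_state();R=Rotation.from_quat(st["tool_rot"]).as_matrix();print(st["time_s"],st["eef_pos"],np.round(R,3).tolist(),np.round(st["joint_positions"],2),np.round(st["ft_force"],1))
w=manip.grab_frame("wrist");save(w,"w1")
for n,k in(("driver_grip",.145),("block_hole",.085),("slot_a",.078),("control_box",0)):
    print(n,[(np.round(r["location"]).tolist(),round(r["conf"],2),onz(*fray(w,r["location"]),k).round(3).tolist()) for r in manip.place_of(n,w)])
E
python3 d.py
```

```text
2.9 [0.40325239 0.09038407 0.27136913] [[-0.996, -0.085, 0.0], [-0.085, 0.996, 0.0], [-0.0, 0.0, -1.0]] [ 0.16 -0.48  1.9   0.    1.73 -1.5 ] [-0.4 -0.4  0.7]
driver_grip [([219.0, 220.0], 0.83, [0.428, 0.04, 0.145]), ([117.0, 391.0], 0.42, [0.692, -0.107, 0.145])]
block_hole [([226.0, 203.0], 0.92, [0.43, 0.036, 0.085])]
slot_a [([427.0, 212.0], 0.77, [0.423, 0.266, 0.078])]
control_box [([226.0, 203.0], 0.35, [0.456, 0.024, 0.0])]
```

View pics/w1.png

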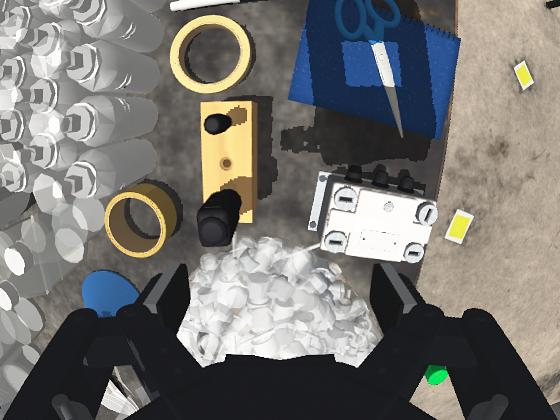

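The wrist view shows the driver handle at (218,222) standing in the block, the cross-point driver at (217,124), and the open screw at (427,213) with its slot across the others. The small driver and the tape are clear of the reach.

>>> apply_moves(steps=[0.0854,0.012,-0.025,-0.01,0,0,0,0.0854,0.025,-0.05,-0.02,0,0,0,0.0854,0.025,-0.05,-0.02,0,0,0])

```text
time_s: 3.45
eef_pos: [0.4288, 0.0387, 0.2498]
tool_rot: [-0.042, 0.999, -0.0, -0.001]
ft_force: [-0.3, -0.2, -0.6]
opening: 1.004
finger_force: 0.0
```

```bash
cat >> d.py <<'E'
# rectified top-down view: plane z, 0.4 mm per px about the driver
def rect(z,c,h,s):
    n=int(2*h/s);im=np.zeros((n,n,2),np.float32)
    for i in range(n):
        for j in range(n): im[i,j]=proj(w,(c[0]+h-i*s,c[1]+h-j*s,z),True)
    return cv2.remap(np.array(w["image"]),im[...,0],im[...,1],cv2.INTER_CUBIC)
A=rect(.176,(.428,.04),.035,.00025);B=rect(.085,(.43,.038),.07,.0005)
cv2.imwrite("pics/r1.png",cv2.resize(np.hstack([A,B]),None,fx=1.4,fy=1.4,interpolation=2)[:,:,::-1])
E
python3 d.py
```

```text
3.45 [0.42882088 0.03866538 0.24980966] [[-0.996, -0.084, -0.002], [-0.084, 0.996, -0.001], [0.002, -0.0, -1.0]] [ 0.03 -0.44  1.9  -0.    1.68 -1.62] [-0.3 -0.2 -0.6]
driver_grip [([276.0, 204.0], 0.96, [0.428, 0.037, 0.145]), ([133.0, 398.0], 0.69, [0.695, -0.123, 0.145])]
block_hole [([279.0, 188.0], 0.68, [0.429, 0.039, 0.085])]
slot_a [([475.0, 201.0], 0.84, [0.423, 0.263, 0.078]), ([412.0, 198.0], 0.3, [0.429, 0.181, 0.078])]
control_box [([412.0, 200.0], 0.81, [0.449, 0.217, 0.0]), ([176.0, 205.0], 0.66, [0.482, -0.091, 0.0])]
```

View pics/r1.png

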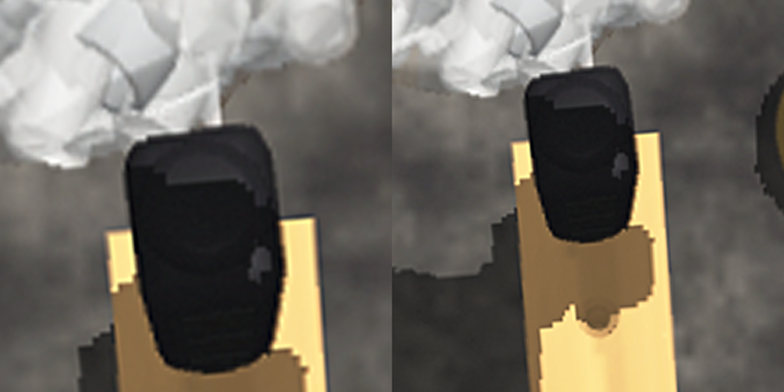

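The rectified crop confirms the choice: the wide black handle stands in the block's front hole, 22 mm from its +x edge, with block yaw about 0.07 and handle yaw about 0.1. Descending to grasp.

>>> apply_moves(steps=[0.0854,0,-0.001,-0.04,0,0,0.02,0.0854,0,-0.001,-0.08,0,0,0.02,0.0854,0,-0.001,-0.11,0,0,0.02,0.0854,0,-0.001,-0.125,0,0,0.02,0.0854,0,-0.001,-0.125,0,0,0.02,0.02,0,-0.001,-0.125,0,0,0.02,0.02,0,-0.001,-0.125,0,0,0.02,0.02,0,-0.001,-0.125,0,0,0.02,0.02,0,-0.001,-0.125,0,0,0.02,0.02,0,-0.001,-0.125,0,0,0.02,0.02,0,-0.001,-0.125,0,0,0.02], grip_force=100)

```text
time_s: 4.8
eef_pos: [0.4289, 0.0388, 0.1273]
tool_rot: [-0.053, 0.999, -0.0, 0.001]
ft_force: [0.0, 1.1, 5.4]
opening: 0.319
finger_force: 97.7
```

```bash
cat > s.py <<'E'
from h import *
st=manip.read_state();R=Rotation.from_quat(st["tool_rot"]).as_matrix()
print(st["time_s"],np.round(st["eef_pos"],4),"yaw",round(np.arctan2(-R[0,1],R[1,1]),4),np.round(R[:,2],3),np.round(st["joint_positions"],2),np.round(st["ft_force"],1),np.round(st["wrist_torque"],2),round(st["opening"],3),st["finger_force"])
E
python3 s.py
```

```text
4.8 [0.4289 0.0388 0.1273] yaw 0.1051 [ 0.001  0.    -1.   ] [ 0.03 -0.4   2.07  0.    1.47 -1.64] [0.  1.1 5.4] [0.02 0.15 0.01] 0.319 97.74588704109192
```

>>> apply_moves(steps=[0.02,0,0,0.03,0,0,0,0.02,0,0,0.06,0,0,0,0.02,0,0,0.09,0,0,0,0.02,0,0,0.12,0,0,-0.05,0.02,-0.001,0.045,0.12,0,0,-0.1,0.02,-0.002,0.09,0.12,0,0,-0.15,0.02,-0.003,0.135,0.12,0,0,-0.2,0.02,-0.004,0.18,0.12,0,0,-0.25,0.02,-0.005,0.215,0.12,0,0,-0.25,0.02,-0.005,0.225,0.12,0,0,-0.25,0.02,-0.005,0.225,0.12,0,0,-0.25])

```text
time_s: 5.9
eef_pos: [0.4232, 0.2648, 0.246]
tool_rot: [0.071, 0.997, -0.0, -0.0]
ft_force: [0.6, -0.8, -2.1]
opening: 0.315
finger_force: 98.9
```

```bash
python3 s.py
cat > e.py <<'E'
from h import *
w=manip.grab_frame("wrist");save(w,"w2")
for n,k in(("driver_grip",.25),("driver_tip",.13),("slot_a",.08),("control_box",0)):
    print(n,[(np.round(r["location"]).tolist(),round(r["conf"],2),onz(*fray(w,r["location"]),k).round(4).tolist()) for r in manip.place_of(n,w)])
def rect(z,c,h,s):
    n=int(2*h/s);im=np.zeros((n,n,2),np.float32)
    for i in range(n):
        for j in range(n): im[i,j]=proj(w,(c[0]+h-i*s,c[1]+h-j*s,z),True)
    return cv2.remap(np.array(w["image"]),im[...,0],im[...,1],cv2.INTER_CUBIC)
A=rect(.082,(.424,.264),.04,.0002);B=rect(.075,(.448,.217),.08,.0004)
cv2.imwrite("pics/r2.png",np.hstack([A,B])[:,:,::-1])
E
python3 e.py
```

```text
5.9 [0.4232 0.2648 0.246 ] yaw -0.1427 [-0.001 -0.    -1.   ] [ 0.51 -0.28  1.79 -0.    1.63 -0.92] [ 0.6 -0.8 -2.1] [-0.04  0.    0.01] 0.315 98.94185543060303
driver_grip [([278.0, 280.0], 0.73, [0.4287, 0.2643, 0.25])]
driver_tip [([278.0, 201.0], 0.72, [0.4223, 0.2646, 0.13])]
slot_a [([281.0, 188.0], 0.74, [0.4242, 0.267, 0.08])]
control_box [([244.0, 196.0], 0.98, [0.4464, 0.2173, 0.0])]
```

View pics/r2.png

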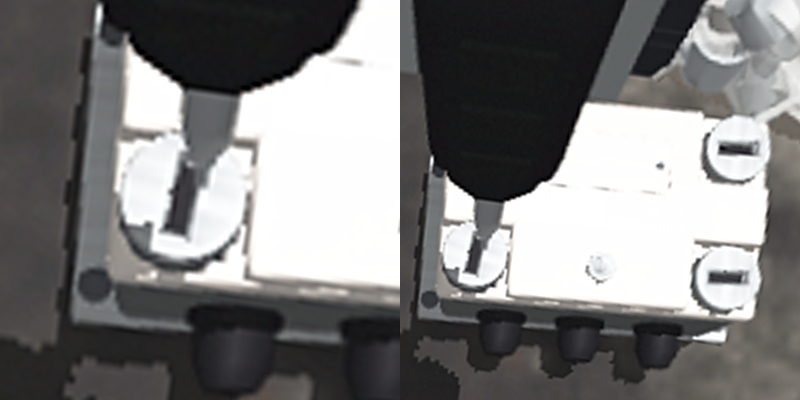

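The rectified view shows the raised head centred near A(184,197). Its slot runs from about (188,165) to (172,235), a yaw of about -0.23, and is partly hidden by the driver. I'll sidestep in +x for a clear look.

>>> apply_moves(steps=[0.02,0.015,0.001,-0.01,0,0,-0.05,0.02,0.03,0.002,-0.02,0,0,-0.09,0.02,0.03,0.002,-0.02,0,0,-0.09,0.02,0.03,0.002,-0.02,0,0,-0.09])

```text
time_s: 6.55
eef_pos: [0.4534, 0.2652, 0.2264]
tool_rot: [0.117, 0.993, -0.0, -0.0]
ft_force: [-0.6, 0.2, -1.8]
opening: 0.311
finger_force: 98.9
```

```bash
python3 s.py; sed -i 's/"w2"/"w3"/; s/^A=.*/A=rect(.080,(.424,.266),.018,.0001);B=rect(.109,(.453,.267),.018,.0001)/; s/^cv2.imw.*/cv2.imwrite("pics\/r3.png",cv2.resize(np.hstack([A,B]),(800,400))[:,:,::-1])/' e.py; python3 e.py
```

```text
6.55 [0.4534 0.2652 0.2264] yaw -0.235 [-0. -0. -1.] [ 0.48 -0.21  1.77  0.    1.59 -0.86] [-0.6  0.2 -1.8] [-0.   -0.02 -0.05] 0.311 98.85966897010803
driver_grip [([278.0, 282.0], 0.86, [0.4487, 0.2669, 0.25])]
driver_tip [([280.0, 200.0], 0.56, [0.4466, 0.2686, 0.13])]
slot_a [([272.0, 161.0], 0.72, [0.4231, 0.2669, 0.08])]
control_box [([234.0, 180.0], 0.82, [0.4463, 0.2132, 0.0]), ([280.0, 201.0], 0.69, [0.4838, 0.2601, 0.0])]
```

View pics/r3.png

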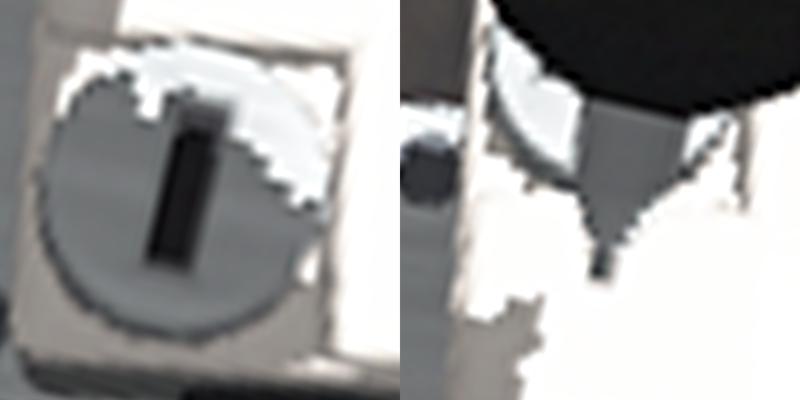

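Slot crop: head centre (184,190), slot yaw about -0.205. The blade's near corner is at about (602,275), so the tip centre is near (.452,.2654). Relative shift to the slot is about (-27, +2) mm.

>>> apply_moves(steps=[0.02,-0.014,0.001,0,0,0,0.03,0.02,-0.027,0.002,0,0,0,0.03,0.02,-0.027,0.002,-0.01,0,0,0.03,0.02,-0.027,0.002,-0.02,0,0,0.03,0.02,-0.027,0.002,-0.026,0,0,0.03,0.02,-0.027,0.002,-0.029,0,0,0.03,0.02,-0.027,0.002,-0.032,0,0,0.03,0.02,-0.027,0.002,-0.034,0,0,0.03,0.02,-0.027,0.002,-0.034,0,0,0.03], grip_force=115)

```text
time_s: 7.7
eef_pos: [0.4266, 0.2678, 0.1921]
tool_rot: [0.102, 0.995, -0.0, -0.0]
ft_force: [0.4, -0.2, -1.0]
opening: 0.317
finger_force: 112.8
```

```bash
python3 s.py
```

```text
7.7 [0.4266 0.2678 0.1921] yaw -0.2049 [-0. -0. -1.] [ 0.51 -0.25  1.85 -0.    1.54 -0.86] [ 0.4 -0.2 -1. ] [-0.09  0.02 -0.04] 0.317 112.8159749507904
```

>>> apply_moves(steps=[0.02,0,0,-0.001,0,0,0,0.02,0,0,-0.002,0,0,0,0.02,0,0,-0.003,0,0,0,0.02,0,0,-0.003,0,0,0])

```text
time_s: 8.1
eef_pos: [0.4269, 0.2679, 0.1911]
tool_rot: [0.102, 0.995, 0.0, 0.001]
ft_force: [-2.1, -3.1, 12.5]
opening: 0.317
finger_force: 114.7
```

```bash
python3 s.py
```

```text
8.1 [0.4269 0.2679 0.1911] yaw -0.2048 [ 0.002  0.001 -1.   ] [ 0.51 -0.25  1.86 -0.    1.54 -0.86] [-2.1 -3.1 12.5] [-0.88  0.8  -0.  ] 0.317 114.68976259231567
```

```bash
sed -i 's/"w3"/"w4"/; s/^A=.*/A=rect(.080,(.424,.266),.02,.0001);B=rect(.080,(.448,.22),.08,.0004)/; s/r3.png/r4.png/' e.py; python3 e.py
```

```text
driver_grip [([278.0, 279.0], 0.67, [0.4012, 0.2739, 0.25])]
driver_tip [([281.0, 198.0], 0.56, [0.4099, 0.2739, 0.13]), ([279.0, 283.0], 0.19, [0.4714, 0.2599, 0.13])]
slot_a [([277.0, 199.0], 0.86, [0.4231, 0.2681, 0.08])]
control_box [([237.0, 210.0], 0.75, [0.4485, 0.2181, 0.0])]
```

View pics/r4.png

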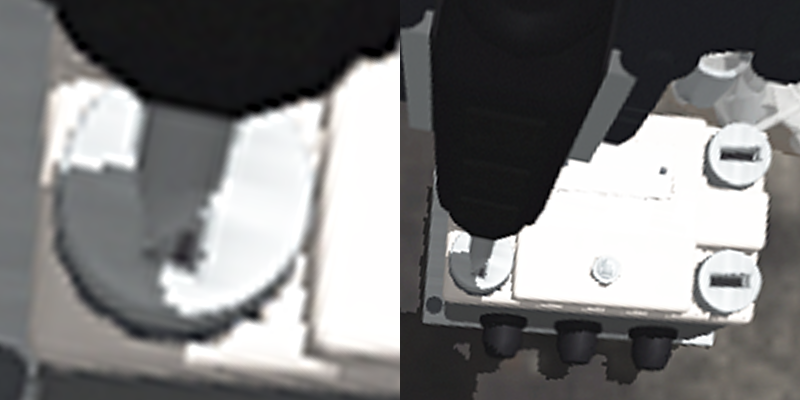

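The blade tip appears to be in the slot at about (165,255), with some free slot to its right. I'll relieve the side force and see whether it drops.

>>> apply_moves(steps=[0.02,-0.0003,-0.0005,0,0,0,0,0.02,-0.0003,-0.0005,-0.0005,0,0,0,0.02,-0.0003,-0.0005,-0.0005,0,0,0])

```text
time_s: 8.65
eef_pos: [0.4267, 0.2677, 0.191]
tool_rot: [0.102, 0.995, 0.001, 0.001]
ft_force: [-2.2, -2.5, 14.7]
opening: 0.313
finger_force: 114.8
```

```bash
python3 s.py
```

```text
8.65 [0.4267 0.2677 0.191 ] yaw -0.2048 [ 0.003  0.001 -1.   ] [ 0.51 -0.25  1.86 -0.    1.53 -0.86] [-2.2 -2.5 14.7] [-0.4   0.61 -0.05] 0.313 114.81443524360657
```

>>> apply_moves(steps=[0.02,0,0,0,0,0,-0.05,0.02,0,0,0,0,0,-0.1,0.02,0,0,0,0,0,-0.15,0.02,0,0,-0.0002,0,0,-0.2,0.02,0,0,-0.0004,0,0,-0.25,0.02,0,0,-0.0006,0,0,-0.3,0.02,0,0,-0.0008,0,0,-0.35,0.02,0,0,-0.0008,0,0,-0.35])

```text
time_s: 9.45
eef_pos: [0.4267, 0.2672, 0.19]
tool_rot: [0.275, 0.961, 0.0, 0.001]
ft_force: [-1.8, -4.8, 14.7]
opening: 0.315
finger_force: 114.8
```

```bash
python3 s.py
```

```text
9.45 [0.4267 0.2672 0.19  ] yaw -0.5568 [ 0.002  0.    -1.   ] [ 0.51 -0.25  1.86 -0.    1.53 -0.5 ] [-1.8 -4.8 14.7] [-1.47  0.65  0.04] 0.315 114.84334945678711
```

>>> apply_moves(steps=[0.02,0,0,-0.0002,0,0,-0.05,0.02,0,0,-0.0004,0,0,-0.1,0.02,0,0,-0.0006,0,0,-0.15,0.02,0,0,-0.0008,0,0,-0.2,0.02,0,0,-0.001,0,0,-0.25,0.02,0,0,-0.0012,0,0,-0.3,0.02,0,0,-0.0014,0,0,-0.35,0.02,0,0,-0.0016,0,0,-0.4,0.02,0,0,-0.0018,0,0,-0.45,0.02,0,0,-0.002,0,0,-0.5,0.02,0,0,-0.0022,0,0,-0.55,0.02,0,0,-0.0022,0,0,-0.55])

```text
time_s: 10.65
eef_pos: [0.4266, 0.2668, 0.1878]
tool_rot: [0.526, 0.851, 0.0, 0.001]
ft_force: [-3.0, -8.3, 16.8]
opening: 0.314
finger_force: 115.1
```

```bash
python3 s.py
```

```text
10.65 [0.4266 0.2668 0.1878] yaw -1.107 [ 0.002 -0.001 -1.   ] [ 0.51 -0.25  1.86 -0.    1.53  0.05] [-3.  -8.3 16.8] [-2.48  1.01  0.03] 0.314 115.1361608505249
```

>>> apply_moves(steps=[0.02,-0.0002,-0.0004,-0.0002,0,0,-0.05,0.02,-0.0003,-0.0008,-0.0004,0,0,-0.1,0.02,-0.0003,-0.001,-0.0006,0,0,-0.15,0.02,-0.0003,-0.001,-0.0008,0,0,-0.2,0.02,-0.0003,-0.001,-0.001,0,0,-0.25,0.02,-0.0003,-0.001,-0.0012,0,0,-0.3,0.02,-0.0003,-0.001,-0.0014,0,0,-0.35,0.02,-0.0003,-0.001,-0.0016,0,0,-0.4,0.02,-0.0003,-0.001,-0.0018,0,0,-0.45,0.02,-0.0003,-0.001,-0.002,0,0,-0.5,0.02,-0.0003,-0.001,-0.002,0,0,-0.5])

```text
time_s: 11.75
eef_pos: [0.4262, 0.266, 0.1859]
tool_rot: [0.72, 0.694, 0.001, 0.001]
ft_force: [-4.6, -7.2, 17.5]
opening: 0.314
finger_force: 115.4
```

```bash
python3 s.py
```

```text
11.75 [0.4262 0.266  0.1859] yaw -1.6069 [ 0.002 -0.    -1.   ] [ 0.51 -0.25  1.87 -0.    1.53  0.54] [-4.6 -7.2 17.5] [-2.05  1.3   0.04] 0.314 115.35950303077698
```

>>> apply_moves(steps=[0.02,-0.0002,-0.0003,-0.0002,0,0,-0.05,0.02,-0.0003,-0.0005,-0.0004,0,0,-0.1,0.02,-0.0003,-0.0005,-0.0006,0,0,-0.15,0.02,-0.0003,-0.0005,-0.0007,0,0,-0.2,0.02,-0.0003,-0.0005,-0.0007,0,0,-0.25,0.02,-0.0003,-0.0005,-0.0007,0,0,-0.25])

```text
time_s: 12.35
eef_pos: [0.4256, 0.2658, 0.1853]
tool_rot: [0.801, 0.599, 0.001, 0.0]
ft_force: [-7.6, -5.7, 19.7]
opening: 0.317
finger_force: 115.3
```

```bash
python3 s.py
```

```text
12.35 [0.4256 0.2658 0.1853] yaw -1.8567 [ 0.001  0.    -1.   ] [ 0.51 -0.25  1.87 -0.    1.53  0.79] [-7.6 -5.7 19.7] [-1.49  2.11  0.06] 0.317 115.27809619903564
```

>>> apply_moves(steps=[0.02,-0.0003,-0.0002,0,0,0,-0.04,0.02,-0.0005,-0.0003,0,0,0,-0.08,0.02,-0.0005,-0.0003,0,0,0,-0.1,0.02,-0.0005,-0.0003,0,0,0,-0.1])

```text
time_s: 12.75
eef_pos: [0.4251, 0.2657, 0.1853]
tool_rot: [0.829, 0.559, 0.001, -0.0]
ft_force: [-7.1, -3.7, 18.5]
opening: 0.317
finger_force: 115.3
```

```bash
python3 s.py
```

```text
12.75 [0.4251 0.2657 0.1853] yaw -1.9555 [ 0.001  0.001 -1.   ] [ 0.51 -0.26  1.87  0.    1.53  0.89] [-7.1 -3.7 18.5] [-1.15  2.13  0.06] 0.317 115.28817772865295
```

>>> apply_moves(steps=[0.02,-0.0003,0,0,0,0,-0.04,0.02,-0.0003,0,0,0,0,-0.08,0.02,-0.0003,0,0,0,0,-0.08])

```text
time_s: 13.05
eef_pos: [0.4248, 0.2657, 0.1853]
tool_rot: [0.851, 0.525, 0.001, -0.0]
ft_force: [-6.1, -4.3, 18.8]
opening: 0.313
finger_force: 115.4
```

```bash
python3 s.py
```

```text
13.05 [0.4248 0.2657 0.1853] yaw -2.0361 [ 0.001  0.001 -1.   ] [ 0.51 -0.26  1.87  0.    1.53  0.97] [-6.1 -4.3 18.8] [-0.91  2.12  0.12] 0.313 115.4294764995575
```

>>> apply_moves(steps=[0.02,0,0,0,0,0,-0.04,0.02,0,0,0,0,0,-0.07,0.02,0,0,0,0,0,-0.07])

```text
time_s: 13.35
eef_pos: [0.4247, 0.2658, 0.1853]
tool_rot: [0.869, 0.495, 0.001, -0.0]
ft_force: [-7.7, -2.8, 18.3]
opening: 0.312
finger_force: 115.4
```

```bash
python3 s.py
```

```text
13.35 [0.4247 0.2658 0.1853] yaw -2.1056 [ 0.001  0.001 -1.   ] [ 0.51 -0.26  1.87  0.    1.53  1.04] [-7.7 -2.8 18.3] [-0.71  2.29  0.12] 0.312 115.37694096565247
```

>>> apply_moves(steps=[0.02,0,0,0,0,0,0.1,0.02,0,0,0.006,0,0,0.1,0.02,0,0,0.02,0,0,0.1,0.02,0,0,0.05,0,0,0.2,0.02,0,0,0.065,0,0,0.35,0.02,0.01,-0.03,0.065,0,0,0.5,0.02,0.015,-0.06,0.065,0,0,0.65,0.02,0.02,-0.09,0.065,0,0,0.8,0.02,0.02,-0.09,0.065,0,0,0.95,0.02,0.02,-0.09,0.065,0,0,1.1,0.02,0.02,-0.09,0.065,0,0,1.25,0.02,0.02,-0.09,0.065,0,0,1.4])

```text
time_s: 14.55
eef_pos: [0.445, 0.1756, 0.2491]
tool_rot: [0.343, 0.939, 0.0, 0.0]
ft_force: [0.1, 0.1, -1.3]
opening: 0.311
finger_force: 113.5
```

>>> apply_moves(steps=[0.02,0,0,0,0,0,0.15,0.02,0,0,0,0,0,0.3,0.02,0,0,0,0,0,0.45,0.02,0,0,0,0,0,0.6,0.02,0,0,0,0,0,0.7,0.02,0,0,0,0,0,0.7])

```text
time_s: 15.15
eef_pos: [0.445, 0.1756, 0.249]
tool_rot: [0.002, 1.0, 0.0, 0.0]
ft_force: [-0.3, 0.4, -1.8]
opening: 0.311
finger_force: 113.5
```

```bash
python3 s.py; sed -i 's/"w4"/"w5"/; s/^A=.*/A=rect(.077,(.448,.217),.075,.0003);c=manip.read_state()["eef_pos"];B=rect(c[2]-.117,c,.075,.0003)/; s/r4.png/r5.png/' e.py; python3 e.py
```

```text
15.15 [0.445  0.1756 0.249 ] yaw -0.0042 [ 0.001  0.    -1.   ] [ 0.32 -0.33  1.82  0.    1.65 -1.24] [-0.3  0.4 -1.8] [-0.01 -0.01  0.06] 0.311 113.51554870605469
driver_grip [([281.0, 284.0], 0.84, [0.4543, 0.1774, 0.25])]
driver_tip [([280.0, 199.0], 0.68, [0.4437, 0.177, 0.13])]
slot_a [([368.0, 164.0], 0.81, [0.4217, 0.2649, 0.08]), ([279.0, 284.0], 0.37, [0.5542, 0.1759, 0.08])]
control_box [([308.0, 173.0], 0.57, [0.4462, 0.2113, 0.0])]
```

View pics/r5.png

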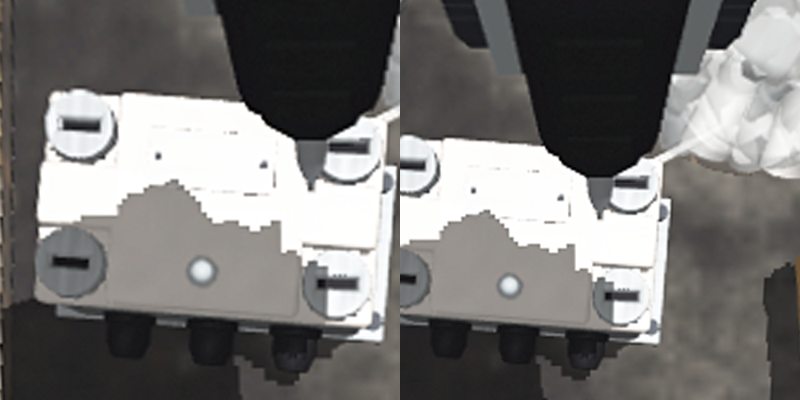

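The crop shows the treated screw at (68,262): its slot is now parallel to the other three and its head is level with them, so it is home. Next, the driver goes back to the block.

>>> apply_moves(steps=[0.02,-0.005,-0.04,0,0,0,0.08,0.02,-0.01,-0.08,0,0,0,0.08,0.02,-0.016,-0.12,0,0,0,0.08,0.02,-0.016,-0.1375,0,0,0,0.08,0.02,-0.016,-0.1375,0,0,0,0.08,0.02,-0.016,-0.1375,-0.02,0,0,0.08,0.02,-0.016,-0.1375,-0.04,0,0,0.08,0.02,-0.016,-0.1375,-0.055,0,0,0.08,0.02,-0.016,-0.1375,-0.055,0,0,0.08])

```text
time_s: 16.3
eef_pos: [0.4281, 0.0385, 0.1912]
tool_rot: [-0.038, 0.999, 0.0, -0.001]
ft_force: [0.1, -0.4, -0.8]
opening: 0.315
finger_force: 113.9
```

```bash
python3 s.py
```

```text
16.3 [0.4281 0.0385 0.1912] yaw 0.0751 [-0.003  0.    -1.   ] [ 0.03 -0.43  1.99  0.    1.58 -1.62] [ 0.1 -0.4 -0.8] [ 0.01 -0.04  0.05] 0.315 113.8636064529419
```

Tip is about 11 mm into the hole with no contact. Going on down.

>>> apply_moves(steps=[0.02,0.0005,0,-0.02,0,0,0,0.02,0.0005,0,-0.04,0,0,0,0.02,0.0005,0,-0.055,0,0,0,0.02,0.0005,0,-0.06,0,0,0,0.02,0.0005,0,-0.063,0,0,0,0.02,0.0005,0,-0.065,0,0,0,0.02,0.0005,0,-0.065,0,0,0])

```text
time_s: 17.0
eef_pos: [0.4295, 0.0381, 0.1286]
tool_rot: [-0.038, 0.999, 0.0, 0.0]
ft_force: [0.1, -0.3, -1.6]
opening: 0.316
finger_force: 113.9
```

```bash
python3 s.py
```

```text
17.0 [0.4295 0.0381 0.1286] yaw 0.0752 [ 0.001  0.    -1.   ] [ 0.03 -0.4   2.07  0.    1.47 -1.62] [ 0.1 -0.3 -1.6] [ 0.04 -0.04  0.02] 0.316 113.8608705997467
```

>>> apply_moves(steps=[0.02,0,0,-0.0015,0,0,0,0.02,0,0,-0.003,0,0,0,0.02,0,0,-0.004,0,0,0,0.02,0,0,-0.004,0,0,0])

```text
time_s: 17.4
eef_pos: [0.43, 0.038, 0.1272]
tool_rot: [-0.038, 0.999, -0.0, 0.001]
ft_force: [-10.0, -1.2, 27.1]
opening: 0.313
finger_force: 118.0
```

```bash
python3 s.py
```

```text
17.4 [0.43   0.038  0.1272] yaw 0.0752 [ 0.003 -0.    -1.   ] [ 0.03 -0.4   2.07 -0.    1.47 -1.62] [-10.   -1.2  27.1] [-0.1   2.27  0.02] 0.313 118.04981231689453
```

Same height as at the original grasp, so the shoulder is on the rim. Easing the push and releasing.

>>> apply_moves(steps=[0.02,-0.0005,0,0.002,0,0,0,0.02,-0.0008,0,0.003,0,0,0,0.05,-0.0008,0,0.003,0,0,0,0.0854,-0.0008,0,0.003,0,0,0,0.0854,-0.0008,0,0.003,0,0,0,0.0854,-0.0008,0,0.003,0,0,0,0.0854,-0.0008,0,0.003,0,0,0,0.0854,-0.0008,0,0.003,0,0,0], grip_force=40)

```text
time_s: 18.2
eef_pos: [0.4285, 0.0381, 0.1271]
tool_rot: [-0.038, 0.999, -0.0, -0.0]
ft_force: [0.6, 0.0, 0.5]
opening: 0.998
finger_force: 0.0
```

>>> apply_moves(steps=[0.0854,0,0,0.02,0,0,0,0.0854,0,0,0.05,0,0,0,0.0854,0,0,0.08,0,0,0,0.0854,0,0,0.12,0,0,0,0.0854,0,0.04,0.14,0,0,0,0.0854,0,0.06,0.14,0,0,0,0.0854,0,0.06,0.14,0,0,0])

```text
time_s: 18.9
eef_pos: [0.4285, 0.0998, 0.2677]
tool_rot: [-0.039, 0.999, 0.0, 0.0]
ft_force: [-0.0, -0.6, -0.3]
opening: 0.998
finger_force: 0.0
```

```bash
python3 s.py
python3 - <<'E'
from h import *
w=manip.grab_frame("wrist");s=manip.grab_frame("scene")
for n,z in(("driver_grip",.145),("funnel",0),("tape_spare",0)):
    print(n,[(r["location"],r["conf"],onz(*fray(w,r["location"]),z).round(3)) for r in manip.place_of(n,w)][:2],[(r["location"],r["conf"]) for r in manip.place_of(n,s)][:2])
print("tint",manip.place_of("tint_green",s)[:1])
a=np.array(w["image"]);b=cv2.resize(np.array(s["image"])[100:280,120:420],(700,420))
cv2.imwrite("pics/f.png",cv2.resize(np.hstack([a,b]),(800,267))[:,:,::-1])
E
```

```text
18.9 [0.4285 0.0998 0.2677] yaw 0.0774 [ 0.001  0.001 -1.   ] [ 0.17 -0.42  1.86  0.    1.7  -1.48] [-0.  -0.6 -0.3] [ 0.04 -0.03  0.02] 0.998 0.0
driver_grip [([204.5, 194.0], 0.57, array([0.429, 0.036, 0.145]))] [([292.2, 146.9], 0.92), ([137.8, 326.2], 0.78)]
funnel [([104.6, 287.0], 0.67, array([ 0.638, -0.17 ,  0.   ]))] [([192.5, 245.5], 0.77)]
tape_spare [([138.3, 196.2], 0.78, array([ 0.479, -0.093,  0.   ]))] [([238.0, 201.8], 0.69)]
tint [{'location': [388.8, 254.3], 'conf': 0.81}]
```

View pics/f.png

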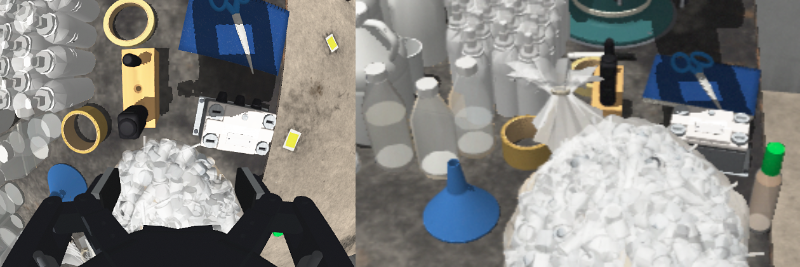

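Run:
```python
from h import *
s=manip.grab_frame("scene");t=manip.grab_frame("top")
for f in(s,t): print([(np.round(r["location"]),round(r["conf"],2)) for r in manip.place_of("driver_grip",f)])
a=cv2.imread("pics/scene0.png")[200:400,60:260];b=np.array(s["image"])[200:400,60:260,::-1]
c=cv2.imread("pics/top0.png")[80:240,300:460];d=np.array(t["image"])[80:240,300:460,::-1]
R=lambda i:cv2.resize(i,(300,300))
cv2.imwrite("pics/g.png",np.vstack([np.hstack([R(a),R(b)]),np.hstack([R(c),R(d)])]))
```

```text
[(array([138., 327.]), 0.94), (array([291., 149.]), 0.6)]
[(array([362., 120.]), 0.83), (array([311., 261.]), 0.62)]
```

View pics/g.png

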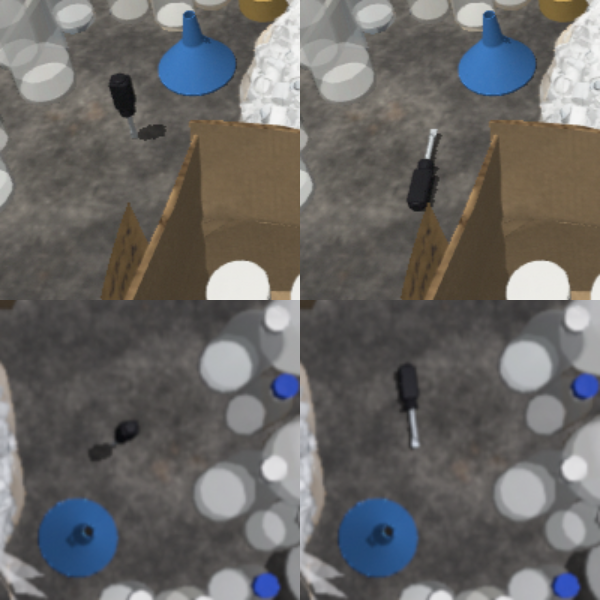

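The small loose driver, first seen balanced on its tip at (140,262), has toppled by itself and now lies on the bench at (138,327). The arm never came near it, and it isn't one of the listed things. Everything listed is in place, so I'm handing in.

```bash
python3 -c "
from workcell import manip
print(manip.job_done())"
```

```text
the job is handed in; nothing more can be done
None
```

The open screw is turned home, with its slot parallel to the other three. The wide screwdriver is back in its own hole, pushed fully down and released, and I handed the job in at about 19 s of the 45 s. The listed bench items are where they were; the small loose driver, which isn't on the list, fell over on the bench during the job, though the arm never went near it.

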